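Put the piled check weights away in their holders

TASK

The four steel check weights of the balance have been left piled up on the bench: working down from the top, take the pile apart and put each weight flat into the recess of the wooden holder made for its size (the smallest weight into the smallest recess, and so on up). Carry each one straight to its holder without setting or dropping any of the upper three on the bench, and leave the beaker and the dropper bottle standing where they are.

Things in the scene. Friction and masses are not known exactly. Their poses are not given: they have to be found in the camera images.
- weight_tiny: plain turned steel check weight: solid disc, diameter 28 mm, height 22 mm, about 100 g, loose, with a small blind hole in the middle of its top and a fine groove round its side; at the start topmost of the pile (underside about 66 mm above the bench); origin at the centre of its underside, z up through it
- weight_small: plain turned steel check weight: solid disc, diameter 39 mm, height 22 mm, about 200 g, loose, with a small blind hole in the middle of its top and a fine groove round its side; at the start second from the top of the pile (underside about 44 mm above the bench); origin at the centre of its underside, z up through it
- weight_medium: plain turned steel check weight: solid disc, diameter 50 mm, height 22 mm, about 330 g, loose, with a small blind hole in the middle of its top and a fine groove round its side; at the start third from the top of the pile (underside about 22 mm above the bench); origin at the centre of its underside, z up through it
- weight_large: plain turned steel check weight: solid disc, diameter 62 mm, height 22 mm, about 500 g, loose, with a small blind hole in the middle of its top and a fine groove round its side; at the start bottom of the pile, on the bench; origin at the centre of its underside, z up through it
- holder_tiny: pale square hardwood holder for the 28 mm weight, 58 x 58 mm and 9 mm high, fixed to the bench, with one round grey-felted recess 40 mm across and 5 mm deep (recess floor 4 mm above the bench, rim 9 mm); the four holders stand in any order; origin on the bench under the recess's centre, z up, x and y along the sides
- holder_small: pale square hardwood holder for the 39 mm weight, 69 x 69 mm and 9 mm high, fixed to the bench, with one round grey-felted recess 51 mm across and 5 mm deep (recess floor 4 mm above the bench, rim 9 mm); the four holders stand in any order; origin on the bench under the recess's centre, z up, x and y along the sides
- holder_medium: pale square hardwood holder for the 50 mm weight, 80 x 80 mm and 9 mm high, fixed to the bench, with one round grey-felted recess 62 mm across and 5 mm deep (recess floor 4 mm above the bench, rim 9 mm); the four holders stand in any order; origin on the bench under the recess's centre, z up, x and y along the sides
- holder_large: pale square hardwood holder for the 62 mm weight, 92 x 92 mm and 9 mm high, fixed to the bench, with one round grey-felted recess 74 mm across and 5 mm deep (recess floor 4 mm above the bench, rim 9 mm); the four holders stand in any order; origin on the bench under the recess's centre, z up, x and y along the sides
- beaker: empty 100 ml glass beaker, 56 x 62 mm and 70 mm high, loose, a bystander to leave standing; origin at the centre of its underside
- dropper: amber dropper bottle with a black rubber teat, 36 mm across and 99 mm high, loose, a bystander to leave standing; origin at the centre of its underside
There are look-alikes about, which are no part of the job. What is shaped like the weight_large but purple or turquoise is not meant.

How it is judged:
On the way, in this order (a step that is already met when the one before it is completed fails the run):
1. the 28 mm weight lies flat in the recess of its own holder, released (horizontal distance between weight_tiny and holder_tiny below 0.009 m and z of weight_tiny in the frame of holder_tiny between 0.001 and 0.0065 m and angle between weight_tiny's own z axis and vertical below 0.1 rad and linear speed of weight_tiny below 0.03 m/s and contact force between weight_tiny and the fingers below 0.1 N), for 0.2 s.
2. the 39 mm weight lies flat in the recess of its own holder, released (horizontal distance between weight_small and holder_small below 0.009 m and z of weight_small in the frame of holder_small between 0.001 and 0.0065 m and angle between weight_small's own z axis and vertical below 0.1 rad and linear speed of weight_small below 0.03 m/s and contact force between weight_small and the fingers below 0.1 N), for 0.2 s.
3. the 50 mm weight lies flat in the recess of its own holder, released (horizontal distance between weight_medium and holder_medium below 0.009 m and z of weight_medium in the frame of holder_medium between 0.001 and 0.0065 m and angle between weight_medium's own z axis and vertical below 0.1 rad and linear speed of weight_medium below 0.03 m/s and contact force between weight_medium and the fingers below 0.1 N), for 0.2 s.
4. the 62 mm weight lies flat in the recess of its own holder, released (horizontal distance between weight_large and holder_large below 0.009 m and z of weight_large in the frame of holder_large between 0.001 and 0.0065 m and angle between weight_large's own z axis and vertical below 0.1 rad and linear speed of weight_large below 0.03 m/s and contact force between weight_large and the fingers below 0.1 N), for 0.2 s.
At the end, for the whole second after the job is handed in: each of the four weights lies flat (within 0.1 rad) on the floor of its own holder's recess, within 9 mm of the recess's centre, released and at rest; the beaker and the dropper bottle stand upright within 25 mm of where they were (all of step 1 and all of step 2 and all of step 3 and all of step 4 and distance of each of beaker, dropper from where it was at the start of the episode below 0.025 m and angle between each of beaker, dropper's own z axis and vertical below 0.2 rad); the robot touches nothing.
It fails at once if the beaker or the dropper bottle is moved more than 25 mm or knocked over (not (distance of beaker from where it was at the start of the episode below 0.025 m) or not (distance of dropper from where it was at the start of the episode below 0.025 m) or angle between any of beaker, dropper's own z axis and vertical above 0.5 rad).
It fails at once if one of the upper three weights comes down on the bench (height (world z) of any of weight_tiny, weight_small, weight_medium below 0.002 m).
It also fails if it takes over 96 s, if anything falls off the work surface, if the arm or the gripper's body presses on something with over 40 N, if the wrist force passes 120 N, or if a joint passes its speed limit or range.

ROBOT

A 6-joint arm with a two-finger parallel gripper is mounted at the origin on the work surface; the furniture and walls round the work are solid. World frame = base frame: x ahead of the robot, y to its left, z up, the work surface at z = 0. Lengths are in m, angles in rad, forces in N, time in s.
With the tool pointing down it reaches from about 0.25 to 0.8 m from the base axis. Payload 8.5 kg.
Tool frame: the origin (TCP) lies at the very end of the fingers, on their centre line; the grasp point (between the pads) lies bot.pinch_z behind it (bot.pinch_z is the distance from the TCP to the grasp point, in m); z points along the fingers, y is the line along which they close (so a half turn about z gives the same grasp; the last joint's range is limited). The gripper opens to 85 mm and grips with 20 to 120 N. Pads are 22 mm wide; open, the fingers measure 114 mm over their backs; the gripper's body (76 mm by 85 mm) begins 54 mm behind the grasp point. The pads swing forward as they close: fully open they stand 13 mm farther back than shut.
Start: joints at [1.341, 0.238, -0.013, 1.319, 0, 1.571], TCP at [0.12, 0.511, 0.231] pointing down, gripper open.
Joint ranges: [-2.66, 2.66], [-1.03, 1.9], [-1.14, 1.46], [-1.82, 2.27], [-1.45, 1.34], [-3.14, 3.14]. Speed limits (rad/s): [2.22, 2.22, 2.79, 3.14, 3.14, 3.14].

INTERFACE

Orientations are given as a unit quaternion [w, x, y, z].
In Python, from cell import bot gives the robot as it stands.
- The arm moves only by the shell command python3 -m creep 'ROWS'. ROWS is JSON, a list that holds one entry, the list of rows, each a list of 7 numbers: the turn, a rotation vector about the tool's x, y, z in rad, then the shift along the tool's x, y, z in cm, then the finger opening in cm, from 0 to 8.54. A call has 1 to 8 rows; each row shifts and turns the commanded pose from where the row before left it, along the tool's axes as they then stand; what a row does not reach is not made up. A row lasts 1/12 s, in which the tool goes at most 41.7 mm and 7.16 degrees, less where a joint would pass 70% of its speed; a pose out of reach is approached as far as the arm can. A call with a gripper value outside its range is refused whole. The fingers move at their own pace and stop on an object; the grip force is fixed at half the most. Time passes only in rows, so rows that do not move let the fingers close. It gives the time, the measured TCP pose, the force, the opening and the grip force at its end, in the units of the state.
- bot.get_obs(): the state, without advancing time (a new reading comes with each control period).
- bot.get_image(name): name is "side" or "top"; returns (picture, depth): 384x512x3 uint8, red, green, blue; 384x512 float32, m along the optical axis (not along the pixel's ray), 0 where there is no reading.
- bot.camera_info(name): a dict with "fx", "fy", "cx", "cy" (pixels), "cam_to_world" (4x4, takes a point from camera to world coordinates). Camera axes: x right, y down, z forward; pixel columns grow to the right and rows downward; lengths in m; the calibration is good to about 2 mm. A picture is of the moment at which its call begins. camera_info takes no time and is no camera call.
- bot.close_job(): hands the job in; it is judged then, once.
The state is a dict: "time_s": time; "q": joint angles; "joint_velocities": joint speeds; "tau": joint torques, N m; "eef_pos": TCP position; "ee_rot": TCP orientation; "ft_force": force on the tool from outside, world axes, zero at the start; "wrist_torque": the same for the moment, N m; "opening": finger opening in m; "grasp_force": force on a finger pad.
Only numpy, scipy, OpenCV 4.12 (cv2) and the standard library are available. Lean on these libraries where they do the work, as an engineer would, in place of code of your own. Each camera call takes 0.05 s, during which the arm holds its last target. There are 200 camera calls.

## Working session

There is one attempt and no reset: what is moved stays moved. The work goes in short steps, Python scripts to look and compute and a shell command to move; the robot and the scene stay as the last step left them, time stands still between calls to the robot, and variables do not carry over. Pictures are saved under pics/ and viewed, at most 14 in all, crops included, and the job is handed in when it is done.

```bash
mkdir -p pics
python3 - <<'E'
from cell import bot
import cv2,numpy as np
o=bot.get_obs();print({k:np.round(v,3) for k,v in o.items()},bot.pinch_z)
for n in("top","side"):
    im,d=bot.get_image(n);np.savez(f"{n}0.npz",im=im,d=d)
    cv2.imwrite(f"pics/{n}0.png",im[:,:,::-1]);print(n,bot.camera_info(n))
E
```

```text
{'time_s': np.float64(0.0), 'q': array([ 1.341,  0.239, -0.014,  1.319, -0.   ,  1.571]), 'joint_velocities': array([-0.   ,  0.002,  0.   ,  0.   ,  0.001, -0.001]), 'tau': array([-1.0000e-03, -5.3879e+01,  3.4645e+01,  1.8000e-02, -0.0000e+00,
       -0.0000e+00]), 'eef_pos': array([0.12 , 0.511, 0.231]), 'ee_rot': array([-0.   ,  0.115,  0.993, -0.001]), 'ft_force': array([-0.053, -0.751,  0.124]), 'wrist_torque': array([-0.044, -0.025, -0.027]), 'grasp_force': np.float64(0.0), 'opening': np.float64(0.085)} 0.0187
top {'fx': 383.01372639796585, 'fy': 383.01372639796585, 'cx': 263.63709410954436, 'cy': 193.53492862495588, 'cam_to_world': array([[-0.01293938, -0.97905153,  0.20320105,  0.29448617],
       [-0.99989819,  0.01389177,  0.00326128, -0.17439433],
       [-0.00601578, -0.20313816, -0.9791316 ,  0.90717364],
       [ 0.        ,  0.        ,  0.        ,  1.        ]])}
side {'fx': 479.3077420407787, 'fy': 479.3077420407787, 'cx': 256.5577750343185, 'cy': 185.52173040721897, 'cam_to_world': array([[-0.99716381,  0.0585431 , -0.04729744,  0.49230262],
       [ 0.07311655,  0.60456814, -0.7931906 ,  0.52006331],
       [-0.01784131, -0.79439919, -0.60713394,  0.60971833],
       [ 0.        ,  0.        ,  0.        ,  1.        ]])}
```

View pics/top0.png

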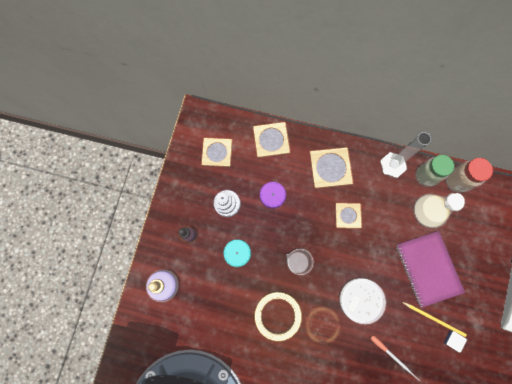

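View pics/side0.png

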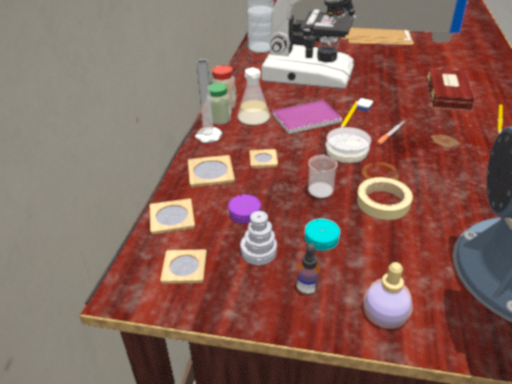

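The top picture shows the pile at (227,203). The look-alikes are the purple disc (273,195) and the turquoise disc (237,253). The four holders are at (217,152), (271,139), (331,167) and (348,215). The beaker is at (300,262) and the dropper at (187,233). In the side picture the pile is at (259,240). I choose the stacked steel pile, and next I measure it and check it in a close crop.

```bash
cat > h.py <<'E'
from cell import bot
import numpy as np,cv2
def pts(n,d):
    c=bot.camera_info(n);v,u=np.indices(d.shape)
    P=np.stack([(u-c['cx'])/c['fx']*d,(v-c['cy'])/c['fy']*d,d],-1)
    T=c['cam_to_world'];W=P@T[:3,:3].T+T[:3,3];W[d<=0]=np.nan;return W
def plane(n,u,v,z):
    c=bot.camera_info(n);T=c['cam_to_world']
    r=np.stack([(np.asarray(u)-c['cx'])/c['fx'],(np.asarray(v)-c['cy'])/c['fy'],np.ones_like(np.asarray(u,float))],-1)@T[:3,:3].T
    return T[:3,3]+r*((z-T[2,3])/r[...,2])[...,None]
E
python3 - <<'E'
from h import *
for n,H,p in(("top",[(217,152),(271,139),(331,167),(348,215)],(227,203)),("side",[(184,265),(172,215),(211,170),(263,158)],(259,240))):
    f=np.load(n+"0.npz");im,d=f['im'],f['d'];W=pts(n,d)
    hsv=cv2.cvtColor(im,cv2.COLOR_RGB2HSV)
    wood=((hsv[...,0]>8)&(hsv[...,0]<32)&(hsv[...,1]>50)&(hsv[...,2]>150)).astype(np.uint8)
    N,L,S,C=cv2.connectedComponentsWithStats(wood)
    for h in H:
        i=min(range(1,N),key=lambda i:np.hypot(*(C[i]-h))+(1e3 if S[i,4]<60 else 0))
        cs,hi=cv2.findContours((L==i).astype(np.uint8),cv2.RETR_CCOMP,cv2.CHAIN_APPROX_NONE)
        k=max((j for j in range(len(cs)) if hi[0][j][3]<0),key=lambda j:len(cs[j]))
        q=plane(n,cs[k][:,0,0],cs[k][:,0,1],.009)
        R=cv2.minAreaRect((q[:,:2]*1000).astype(np.float32))
        ins=[j for j in range(len(cs)) if hi[0][j][3]>=0]
        e=None
        if ins:
            j=max(ins,key=lambda j:len(cs[j]));qq=plane(n,cs[j][:,0,0],cs[j][:,0,1],.009);e=cv2.minEnclosingCircle((qq[:,:2]*1000).astype(np.float32))
        print(n,h,np.round(np.array(R[0]),1),np.round(R[1],1),round(R[2],1),e and np.round([*e[0],e[1]*2],1),'z',np.nanmedian(W[L==i][:,2]).round(4))
    v,u=np.indices(d.shape);m=(np.hypot(u-p[0],v-p[1])<32)
    for z in(.022,.044,.066,.088):
        s=m&(abs(W[...,2]-z)<.004)&(hsv[...,1]<70);A=W[s]
        if len(A)>5:
            c,r=cv2.minEnclosingCircle((A[:,:2]*1000).astype(np.float32));print(n,z,len(A),np.round(c,1),round(2*r,1),A[:,2].mean().round(4))
    # bystanders
f=np.load("top0.npz");im=f['im'];a=cv2.resize(im[110:280,160:380],None,fx=3.5,fy=3.5,interpolation=cv2.INTER_CUBIC)
cv2.imwrite("pics/crop.png",a[:,:,::-1])
W=pts("top",f['d'])
for nm,(u,v) in dict(dropper=(187,233),beaker=(300,262),purple=(273,195),turq=(237,253)).items(): print(nm,np.nanmedian(W[v-3:v+4,u-3:u+4].reshape(-1,3),0).round(3))
E
```

```text
top (217, 152) [588.  -57.1] [72.1 71.9] 86.3 [586.9 -57.5  54.2] z 0.0078
top (271, 139) [ 618.4 -191.3] [82.9 83. ] 7.6 [ 617.1 -191.    65.3] z 0.0078
top (331, 167) [ 544.6 -335.7] [94.7 94.7] 5.1 [ 539.6 -330.7   86.8] z 0.0075
top (348, 215) [ 425.7 -371.4] [59.1 60.6] 87.1 [ 416.  -371.4   60.7] z 0.0077
top 0.022 141 [458.  -83.4] 61.5 0.0209
top 0.044 101 [455.4 -80.7] 48.8 0.043
top 0.066 92 [455.5 -78.9] 39.3 0.0653
top 0.088 115 [456.4 -79.3] 28.2 0.0867
side (184, 265) [585.6 -54.5] [78.4 73.6] 86.5 [585.  -53.8  52.1] z 0.0071
side (172, 215) [ 615.3 -187.7] [84.9 94.1] 6.8 [ 614.9 -187.3   63.6] z 0.007
side (211, 170) [ 541.2 -330.7] [ 97.9 109.9] 5.6 [ 541.6 -331.    76.1] z 0.007
side (263, 158) [ 423.2 -366.8] [74.8 64.3] 88.4 [ 424.  -365.5   42. ] z 0.0068
side 0.022 232 [ 453.8 -112. ] 119.1 0.0209
side 0.044 181 [453.9 -79.5] 50.0 0.043
side 0.066 154 [453.5 -77.9] 38.7 0.0649
side 0.088 152 [454.1 -79.1] 29.3 0.086
dropper [ 0.382 -0.003  0.069]
beaker [ 0.319 -0.254  0.001]
purple [ 0.475 -0.194  0.02 ]
turq [ 0.34  -0.109  0.02 ]
```

View pics/crop.png

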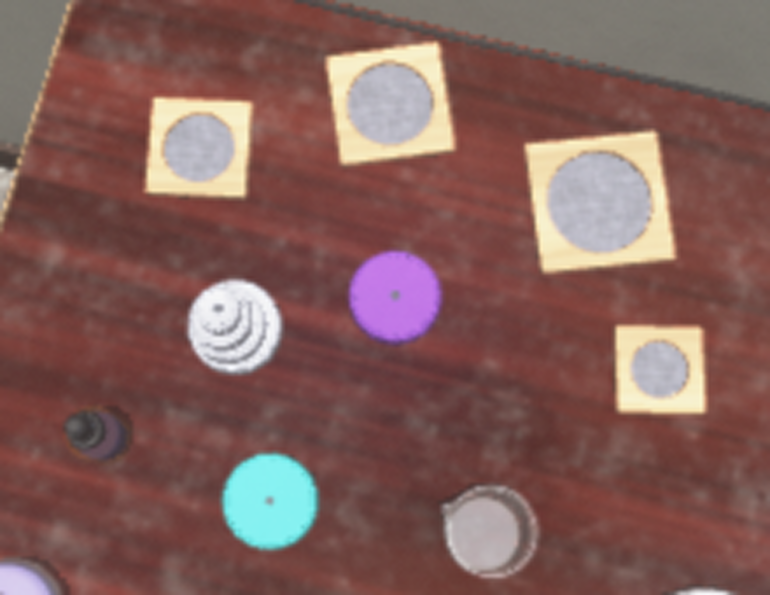

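The crop confirms it. The bare steel pile is at crop (235,325), with the purple disc at (395,296) and the turquoise at (270,500) as look-alikes. By measured recess size, the holders are tiny (660,369), small (198,147), medium (390,103) and large (600,201). Now I square the tool up (y along world y) and travel.

```bash
python3 -m creep '[[[0,0,-0.115,0,0,0,8.5],[0,0,-0.115,0,0,0,8.5]]]' && python3 -m creep '[[[0,0,0,-1.9,-3.4,0,8.5],[0,0,0,-1.9,-3.4,0,8.5],[0,0,0,-1.9,-3.4,0,8.5],[0,0,0,-1.9,-3.4,0,8.5],[0,0,0,-1.9,-3.4,0,8.5],[0,0,0,-1.9,-3.4,0,8.5],[0,0,0,-1.9,-3.4,0,8.5],[0,0,0,-1.9,-3.4,0,8.5]]]' && python3 -m creep '[[[0,0,0,-1.9,-3.4,0,8.5],[0,0,0,-1.9,-3.4,0,8.5],[0,0,0,-1.9,-3.4,0,8.5],[0,0,0,-1.9,-3.4,0,8.5],[0,0,0,-1.9,-3.4,0,8.5],[0,0,0,-1.9,-3.4,0,8.5],[0,0,0,-1.9,-3.4,0,8.5],[0,0,0,0,0,0,6]]]'; python3 -c "
from h import *
o=bot.get_obs();print(o)"
```

```text
time_s: 0.27
eef_pos: [0.1195, 0.5109, 0.2309]
ee_rot: [-0.0, -0.003, 1.0, -0.0]
ft_force: [0.4, 0.2, -0.6]
opening: 0.0851
grasp_force: 0.0
time_s: 0.93
eef_pos: [0.2718, 0.2374, 0.2312]
ee_rot: [0.0, -0.0, 1.0, -0.0]
ft_force: [0.1, -0.4, 0.6]
opening: 0.085
grasp_force: 0.0
time_s: 1.6
eef_pos: [0.4073, -0.0038, 0.231]
ee_rot: [0.001, 0.003, 1.0, -0.001]
ft_force: [0.1, -0.2, -0.4]
opening: 0.0749
grasp_force: 0.0
{'time_s': 1.6, 'q': array([-0.00797314,  0.03548104, -0.25763213,  1.27659866, -0.00177123,
       -0.00254186]), 'joint_velocities': array([ 0.09681538, -0.03051636, -0.0450418 ,  0.02848473,  0.03369553,
        0.13414101]), 'tau': array([ -3.1952861 , -36.32796764,  34.07958269,   0.23301009,
        -0.22969263,  -1.46308333]), 'eef_pos': array([ 0.40729631, -0.00379093,  0.23099855]), 'ee_rot': array([ 5.37585814e-04,  2.71611563e-03,  9.99995772e-01, -8.88451809e-04]), 'ft_force': array([ 0.12594654, -0.1970513 , -0.37500832]), 'wrist_torque': array([-0.00832323,  0.0280658 , -0.04372013]), 'grasp_force': 0.0, 'opening': 0.07490864865729276}
```

```bash
python3 -m creep '[[[0,0,0,-2.5,-3.5,0,6],[0,0,0,-2.5,-3.5,0,6],[0,0,0,0,-0.9,3,6],[0,0,0,0,0,3,6],[0,0,0,0,0,3,6],[0,0,0,0,0,0,6],[0,0,0,0,0,0,6]]]';python3 - <<'E'
from h import *
for n,(x0,y0,x1,y1) in dict(top=(170,150,290,260),side=(200,160,320,280)).items():
    im,d=bot.get_image(n);np.savez(n+"1.npz",im=im,d=d)
    globals()[n]=cv2.resize(im[y0:y1,x0:x1],(390,390),interpolation=cv2.INTER_CUBIC)
cv2.imwrite("pics/a1.png",np.hstack([top,side])[:,:,::-1]);print(bot.get_obs()['eef_pos'])
E
```

```text
time_s: 2.18
eef_pos: [0.4519, -0.0753, 0.1407]
ee_rot: [-0.002, -0.0, 1.0, 0.0]
ft_force: [0.2, -0.1, 0.3]
opening: 0.0601
grasp_force: 0.0
[ 0.45389437 -0.07543091  0.14284551]
```

View pics/a1.png

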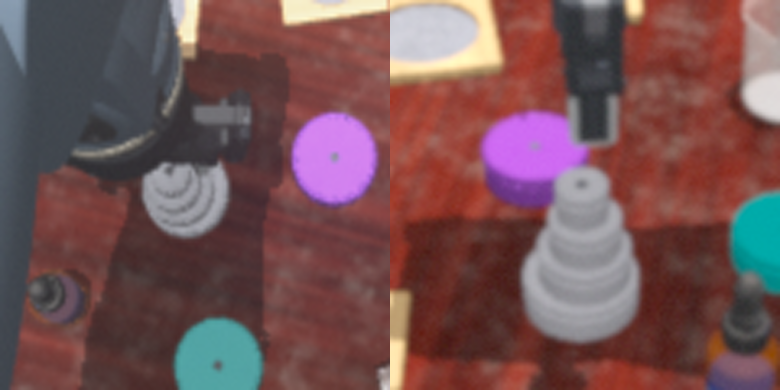

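Left crop (top): the gripper hides the tiny weight, with the pile at (185,195). Right crop (side): one finger at (593,120), above and slightly right of the pile top at (582,185). I measure the finger against the tool pose to get the camera bias.

Run:
```python
from h import *
f=np.load("side1.npz");W=pts("side",f['d'])
m=(abs(W[...,0]-.455)<.03)&(W[...,1]>-.13)&(W[...,1]<0)
for lo,hi in((.14,.15),(.15,.16),(.16,.17),(.145,.165)):
    A=W[m&(W[...,2]>lo)&(W[...,2]<hi)];print(lo,len(A),A[:,0].min(),A[:,0].max(),np.percentile(A[:,0],[5,50,95]),np.percentile(A[:,1],[5,50,95]))
A=W[m&(W[...,2]>.095)];print('minz',np.sort(A[:,2])[:10])
A=W[m&(abs(W[...,2]-.087)<.004)];print(len(A),cv2.minEnclosingCircle(A[:,:2].astype(np.float32)))
f=np.load("top1.npz");W=pts("top",f['d'])
m=(abs(W[...,0]-.455)<.03)&(W[...,1]>-.16)&(W[...,1]<-.09)&(W[...,2]>.12)&(W[...,2]<.19)
A=W[m];print(len(A),np.percentile(A,[5,50,95],axis=0))
m=(abs(W[...,0]-.455)<.06)&(abs(W[...,1]+.1)<.02)&(W[...,2]>.11);A=W[m]
for z in(.13,.14,.15,.16):
  B=A[abs(A[:,2]-z)<.005];print(z,len(B),len(B) and (B[:,0].min(),B[:,0].max(),B[:,1].min(),B[:,1].max()))
```

```text
0.14 21 0.4406654906452083 0.4619885953249777 [0.44219393 0.4529974  0.46056434] [-0.10383389 -0.03894905 -0.03691107]
0.15 66 0.4406132204054545 0.46211295462399715 [0.44079741 0.4517645  0.46196092] [-0.10410958 -0.03700937 -0.03019229]
0.16 82 0.4406199191960014 0.46195806420106683 [0.44085238 0.45324873 0.46164529] [-0.03963624 -0.03248271 -0.02952557]
0.145 128 0.4406132204054545 0.46211295462399715 [0.4408009  0.45316496 0.4619182 ] [-0.10398717 -0.03737964 -0.02956579]
minz [0.14529921 0.14543468 0.14554326 0.14561289 0.14566826 0.14590182
 0.14607403 0.14633927 0.14672684 0.14711775]
158 ((0.45387619733810425, -0.0788804441690445), 0.014476343058049679)
19 [[ 0.44082502 -0.12093641  0.15626273]
 [ 0.44210324 -0.11054743  0.16907075]
 [ 0.44634374 -0.10475286  0.18658221]]
0.13 0 0
0.14 0 0
0.15 0 0
0.16 8 (np.float64(0.4409870489041676), np.float64(0.44587575426887516), np.float64(-0.11691380559446565), np.float64(-0.10475415500367852))
```

```bash
python3 -m creep '[[[0,0,0,-0.2,-0.4,2,6],[0,0,0,0,0,2,6],[0,0,0,0,0,2,6],[0,0,0,0,0,0,6],[0,0,0,0,0,0,6],[0,0,0,0,0,0,6]]]'
```

```text
time_s: 2.78
eef_pos: [0.4563, -0.0796, 0.0832]
ee_rot: [0.001, -0.0, 1.0, -0.0]
ft_force: [0.4, 0.4, 0.1]
opening: 0.0603
grasp_force: 0.0
```

```bash
python3 -m creep '[[[0,0,0,0,0,1.1,6],[0,0,0,0,0,0,6],[0,0,0,0,0,0,4],[0,0,0,0,0,0,3],[0,0,0,0,0,0,2],[0,0,0,0,0,0,2],[0,0,0,0,0,0,2],[0,0,0,0,0,0,2]]]' && python3 -m creep '[[[0,0,0,0,0,-1,2],[0,0,0,0,0,-3,2],[0,0,0,0,0,-3,2],[0,0,0,0,0,0,2],[0,0,0,0,0,0,2]]]'
```

```text
time_s: 3.45
eef_pos: [0.4558, -0.0797, 0.0716]
ee_rot: [0.001, -0.0, 1.0, -0.0]
ft_force: [-2.1, -0.2, 8.9]
opening: 0.0258
grasp_force: 58.4
time_s: 3.87
eef_pos: [0.4564, -0.0798, 0.1421]
ee_rot: [0.002, -0.0, 1.0, -0.0]
ft_force: [0.7, 0.5, -1.3]
opening: 0.0257
grasp_force: 59.1
```

Run:
```python
from h import *
im,d=bot.get_image("side");np.savez("side2.npz",im=im,d=d)
cv2.imwrite("pics/a2.png",cv2.resize(im[130:280,190:330],(560,600),interpolation=cv2.INTER_CUBIC)[:,:,::-1]);W=pts("side",d)
m=(abs(W[...,0]-.455)<.03)&(abs(W[...,1]+.08)<.04)
for z in(.044,.066):
    A=W[m&(abs(W[...,2]-z)<.004)];print(z,cv2.minEnclosingCircle(A[:,:2].astype(np.float32)))
```

```text
0.044 ((0.45365941524505615, -0.0793202593922615), 0.025321338325738907)
0.066 ((0.45306986570358276, -0.07835350930690765), 0.020144658163189888)
```

View pics/a2.png

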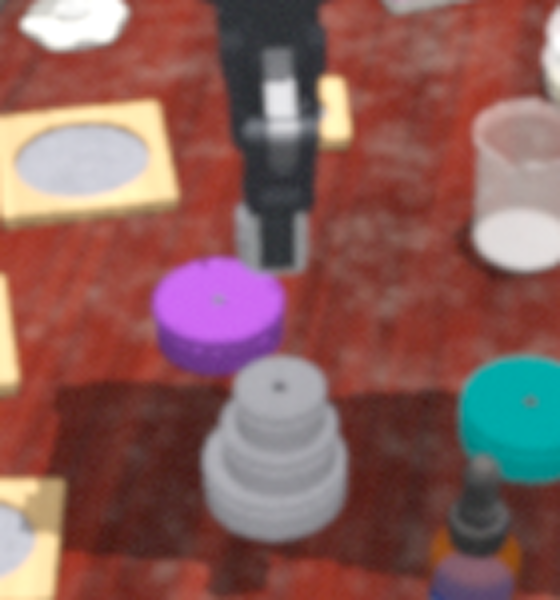

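The side crop shows the tiny weight lifted between the fingers at about (272,240) and the other three still stacked at (277,450). Now I carry it to the tiny holder.

```bash
python3 -m creep '[[[0,0,0,0.4,-3,0,2],[0,0,0,0.4,-3.7,0,2],[0,0,0,0.4,-3.7,0,2],[0,0,0,0.4,-3.7,0,2],[0,0,0,0.4,-3.7,0,2],[0,0,0,0.4,-3.7,0,2],[0,0,0,0.4,-3.7,0,2],[0,0,0,0.2,-3,0,2]]]' && python3 -m creep '[[[0,0,0,0,-0.7,0,2],[0,0,0,0,0,3,2],[0,0,0,0,0,3,2],[0,0,0,0,0,0,2],[0,0,0,0,0,0,2],[0,0,0,0,0,0,2]]]'
python3 - <<'E'
from h import *
im,d=bot.get_image("side");np.savez("side3.npz",im=im,d=d)
cv2.imwrite("pics/a3.png",cv2.resize(im[100:200,210:310],(500,500),interpolation=cv2.INTER_CUBIC)[:,:,::-1]);W=pts("side",d)
print(bot.get_obs()['eef_pos'])
m=(abs(W[...,0]-.425)<.03)&(W[...,1]>-.42)&(W[...,1]<-.32)
for lo in np.arange(.06,.12,.01):
    A=W[m&(W[...,2]>lo)&(W[...,2]<lo+.01)];print(lo,len(A),np.percentile(A[:,:2],[0,5,50,95,100],axis=0).T.round(4) if len(A) else 0)
E
```

```text
time_s: 4.58
eef_pos: [0.4238, -0.3637, 0.1389]
ee_rot: [-0.001, 0.0, 1.0, 0.0]
ft_force: [0.9, 0.2, -0.3]
opening: 0.0257
grasp_force: 59.3
time_s: 5.08
eef_pos: [0.4254, -0.3683, 0.081]
ee_rot: [-0.0, -0.0, 1.0, 0.0]
ft_force: [-0.1, -0.6, -0.7]
opening: 0.0256
grasp_force: 59.4
[ 0.42589068 -0.36872416  0.08166112]
0.06 0 0
0.06999999999999999 11 [[ 0.4101  0.4102  0.4285  0.4362  0.4362]
 [-0.3659 -0.3649 -0.3566 -0.3512 -0.3509]]
0.07999999999999999 42 [[ 0.4097  0.4103  0.4259  0.436   0.4364]
 [-0.369  -0.3644 -0.3488 -0.3406 -0.3396]]
0.08999999999999998 56 [[ 0.4102  0.4136  0.427   0.4354  0.436 ]
 [-0.382  -0.3702 -0.345  -0.3395 -0.339 ]]
0.09999999999999998 45 [[ 0.4134  0.4137  0.4228  0.432   0.4327]
 [-0.3515 -0.3496 -0.3419 -0.3396 -0.3392]]
0.10999999999999997 23 [[ 0.4163  0.4165  0.4248  0.4336  0.4339]
 [-0.3868 -0.381  -0.3407 -0.3389 -0.3384]]
```

View pics/a3.png

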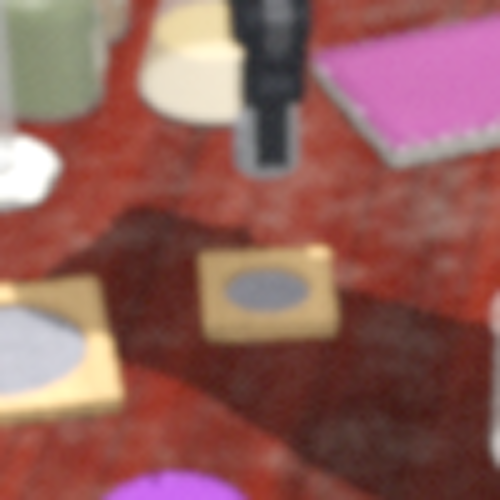

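The crop shows the finger with the tiny weight at (267,140) above the tiny holder's recess at (267,290). The side cloud agrees in x within 1 mm, so I lower it.

```bash
python3 -m creep '[[[0,0,0,0,0,2,2],[0,0,0,0,0.05,2,2],[0,0,0,0,0,1.5,2],[0,0,0,0,0,0.8,2],[0,0,0,0,0,0.5,2],[0,0,0,0,0,0,2],[0,0,0,0,0,0,2]]]'
```

```text
time_s: 5.72
eef_pos: [0.4258, -0.3685, 0.0133]
ee_rot: [0.0, -0.0, 1.0, -0.0]
ft_force: [-0.3, -1.1, -0.9]
opening: 0.0259
grasp_force: 59.4
```

Nothing has touched yet. The last 3 mm, then release and rise.

```bash
python3 -m creep '[[[0,0,0,0,0,0.3,2],[0,0,0,0,0,0.05,2],[0,0,0,0,0,0,2],[0,0,0,0,0,0,2]]]' && python3 -m creep '[[[0,0,0,0,0,0,3],[0,0,0,0,0,0,4],[0,0,0,0,0,0,5],[0,0,0,0,0,0,5],[0,0,0,0,0,-2,5],[0,0,0,0,0,-3,5],[0,0,0,0,0,-3,5],[0,0,0,0,0,-3,5]]]' && python3 -m creep '[[[0,0,0,-0.3,3,-2,7],[0,0,0,-0.4,3.7,0,7],[0,0,0,-0.4,3.7,0,7],[0,0,0,0,0,0,7]]]'
python3 - <<'E'
from h import *
for n,(x0,y0) in dict(top=(318,185),side=(233,128)).items():
    im,d=bot.get_image(n);np.savez(n+"4.npz",im=im,d=d)
    globals()[n]=cv2.resize(im[y0:y0+60,x0:x0+60],(390,390),interpolation=cv2.INTER_CUBIC)
cv2.imwrite("pics/a4.png",np.hstack([top,side])[:,:,::-1])
E
```

```text
time_s: 6.05
eef_pos: [0.4258, -0.3686, 0.0096]
ee_rot: [0.001, -0.0, 1.0, -0.001]
ft_force: [0.2, 0.6, 6.3]
opening: 0.0256
grasp_force: 60.0
time_s: 6.72
eef_pos: [0.4248, -0.3678, 0.1198]
ee_rot: [-0.0, -0.0, 1.0, 0.0]
ft_force: [0.8, -0.4, 0.7]
opening: 0.0501
grasp_force: 0.0
time_s: 7.05
eef_pos: [0.4357, -0.2592, 0.1392]
ee_rot: [-0.0, -0.002, 1.0, 0.001]
ft_force: [0.3, -0.7, -0.4]
opening: 0.0697
grasp_force: 0.0
```

View pics/a4.png

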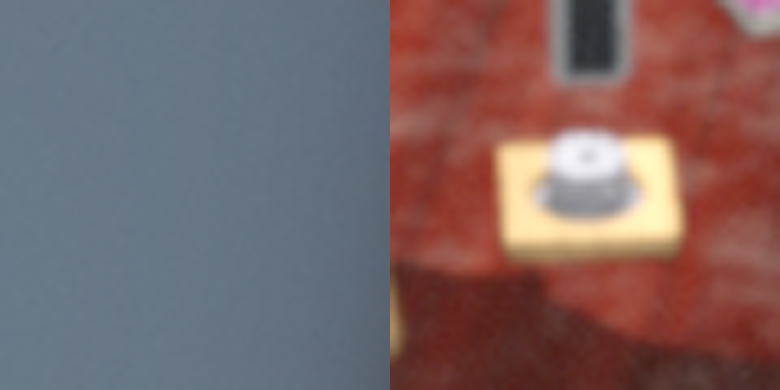

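The side crop shows the tiny weight at (587,175) sitting flat inside its recess (the top view is hidden by the arm). I quantify the offset and move back over the pile.

```bash
python3 - <<'E'
from h import *
W=pts("side",np.load("side4.npz")['d']);m=(abs(W[...,0]-.424)<.03)&(abs(W[...,1]+.367)<.03)&(W[...,2]>.022)
A=W[m];print(A[:,2].mean(),cv2.minEnclosingCircle(A[:,:2].astype(np.float32)))
E
python3 -m creep '[[[0,0,0,-0.4,3.7,0,7],[0,0,0,-0.4,3.7,0,7],[0,0,0,-0.4,3.7,0,7],[0,0,0,-0.4,3.7,0,7],[0,0,0,-0.4,3.2,0,7],[0,0,0,0,0,0,7],[0,0,0,0,0,0,7],[0,0,0,0,0,0,7]]]'
```

```text
0.02379685029486483 ((0.423578679561615, -0.3667285144329071), 0.014849873259663582)
time_s: 7.82
eef_pos: [0.4564, -0.085, 0.1387]
ee_rot: [-0.0, -0.0, 1.0, -0.0]
ft_force: [-0.3, 0.6, -0.0]
opening: 0.0703
grasp_force: 0.0
```

The weight sits within 1 mm of the recess centre. Now the small weight.

```bash
python3 -m creep '[[[0,0,0,0.1,0.5,3,7],[0,0,0,0,0,3,7],[0,0,0,0,0,2,7],[0,0,0,0,0,0,7],[0,0,0,0,0,0,7],[0,0,0,0,0,0,7]]]'
```

```text
time_s: 8.32
eef_pos: [0.4558, -0.0802, 0.0598]
ee_rot: [0.0, 0.001, 1.0, -0.0]
ft_force: [0.6, 0.4, 1.1]
opening: 0.0701
grasp_force: 0.0
```

```bash
python3 -m creep '[[[0,0,0,0,0,1.0,7],[0,0,0,0,0,0,7],[0,0,0,0,0,0,5],[0,0,0,0,0,0,4],[0,0,0,0,0,0,3],[0,0,0,0,0,0,3],[0,0,0,0,0,0,3],[0,0,0,0,0,0,3]]]' && python3 -m creep '[[[0,0,0,0,0,-1,3],[0,0,0,0,0,-3,3],[0,0,0,0,0,-3,3],[0,0,0,0,0,0,3],[0,0,0,0,0,0,3]]]'
```

```text
time_s: 8.98
eef_pos: [0.4558, -0.0793, 0.0502]
ee_rot: [0.001, -0.0, 1.0, -0.0]
ft_force: [-1.8, -2.1, 9.8]
opening: 0.0365
grasp_force: 58.9
time_s: 9.4
eef_pos: [0.4564, -0.0793, 0.1205]
ee_rot: [0.002, -0.0, 1.0, -0.0]
ft_force: [0.0, -0.7, -3.2]
opening: 0.0364
grasp_force: 60.8
```

```bash
python3 -m creep '[[[0,0,0,-2.5,0.5,0,3],[0,0,0,-3.3,0.6,0,3],[0,0,0,-3.3,0.6,0,3],[0,0,0,-2.5,0.4,0,3],[0,0,0,-1.5,0.25,1,3],[0,0,0,0,0,3,3],[0,0,0,0,0,0,3],[0,0,0,0,0,0,3]]]'
python3 - <<'E'
from h import *
im,d=bot.get_image("side");W=pts("side",d);o=bot.get_obs();print(o['eef_pos'],o['ft_force'],o['opening'])
k=W[(abs(W[...,0]-.585)<.05)&(abs(W[...,1]+.05)<.05)&(W[...,2]>.055)&(W[...,2]<.1)]
for lo in(.06,.07,.08,.09):
    A=k[(k[:,2]>lo)&(k[:,2]<lo+.01)];print(lo,len(A),len(A) and (A[:,0].min(),A[:,0].max()))
m=(abs(W[...,0]-.455)<.04)&(abs(W[...,1]+.08)<.04)
for z in(.022,.044):
    A=W[m&(abs(W[...,2]-z+.001)<.003)];print(z,len(A),cv2.minEnclosingCircle(A[:,:2].astype(np.float32)))
E
```

```text
time_s: 10.07
eef_pos: [0.5837, -0.0553, 0.0764]
ee_rot: [-0.003, -0.0, 1.0, 0.0]
ft_force: [-0.6, -0.4, -1.1]
opening: 0.0369
grasp_force: 60.8
[ 0.58477882 -0.05547763  0.07804415] [ 0.06441258  0.33747277 -2.2226864 ] 0.03662495161235272
0.06 4 (np.float64(0.5806580339848858), np.float64(0.5986221201001389))
0.07 52 (np.float64(0.5624729476981326), np.float64(0.6004172220674195))
0.08 135 (np.float64(0.5621583007635703), np.float64(0.5990059432686476))
0.09 126 (np.float64(0.5630145530863592), np.float64(0.5929258246150628))
0.022 194 ((0.4564516842365265, -0.08106309175491333), 0.03164614364504814)
0.044 460 ((0.4544949531555176, -0.08057673275470734), 0.02609928324818611)
```

```bash
python3 -m creep '[[[0,0,0,-0.35,0,2,3],[0,0,0,0,0,2,3],[0,0,0,0,0,1.5,3],[0,0,0,0,0,0.7,3],[0,0,0,0,0,0,3],[0,0,0,0,0,0,3],[0,0,0,0,0,0,3]]]'
```

```text
time_s: 10.7
eef_pos: [0.5904, -0.0557, 0.0183]
ee_rot: [0.001, -0.0, 1.0, -0.0]
ft_force: [0.8, -0.0, -1.6]
opening: 0.0367
grasp_force: 60.8
```

```bash
python3 -m creep '[[[0,0,0,0.15,0,0.4,3],[0,0,0,0,0,0.2,3],[0,0,0,0,0,0.2,3],[0,0,0,0,0,0,3],[0,0,0,0,0,0,3]]]'
```

```text
time_s: 11.12
eef_pos: [0.5883, -0.0556, 0.0102]
ee_rot: [0.001, -0.0, 1.0, -0.0]
ft_force: [-4.8, 0.1, 12.0]
opening: 0.0368
grasp_force: 62.4
```

On the floor (12 N). Release, rise and go back.

```bash
python3 -m creep '[[[0,0,0,0,0,0,4],[0,0,0,0,0,0,5],[0,0,0,0,0,0,6],[0,0,0,0,0,0,6],[0,0,0,0,0,-2,6],[0,0,0,0,0,-3,7],[0,0,0,0,0,-3,8],[0,0,0,0,0,-2,8]]]' && python3 -m creep '[[[0,0,0,2.5,-0.4,0,8],[0,0,0,3.5,-0.6,0,8],[0,0,0,3.5,-0.7,0,8],[0,0,0,2.5,-0.4,0,8],[0,0,0,1.2,-0.3,0,8],[0,0,0,0,0,0,8],[0,0,0,0,0,0,8],[0,0,0,0,0,0,8]]]'
python3 - <<'E'
from h import *
im,d=bot.get_image("side");W=pts("side",d)
m=(abs(W[...,0]-.585)<.03)&(abs(W[...,1]+.054)<.03)&(W[...,2]>.022)&(W[...,2]<.04)
A=W[m];print(len(A),A[:,2].mean(),np.ptp(A[:,2]),cv2.minEnclosingCircle(A[:,:2].astype(np.float32)))
cv2.imwrite("pics/a5.png",cv2.resize(im[180:300,140:300],(640,480),interpolation=cv2.INTER_CUBIC)[:,:,::-1])
E
```

```text
time_s: 11.78
eef_pos: [0.5888, -0.0556, 0.1112]
ee_rot: [0.001, -0.0, 1.0, -0.0]
ft_force: [1.4, -0.1, 0.2]
opening: 0.0798
grasp_force: 0.0
time_s: 12.45
eef_pos: [0.4578, -0.0797, 0.1091]
ee_rot: [0.001, -0.0, 1.0, -0.0]
ft_force: [-0.2, 0.2, -0.1]
opening: 0.0801
grasp_force: 0.0
304 0.024082833760153334 0.004981688691863773 ((0.5847911834716797, -0.05421411246061325), 0.020269377157092094)
```

View pics/a5.png

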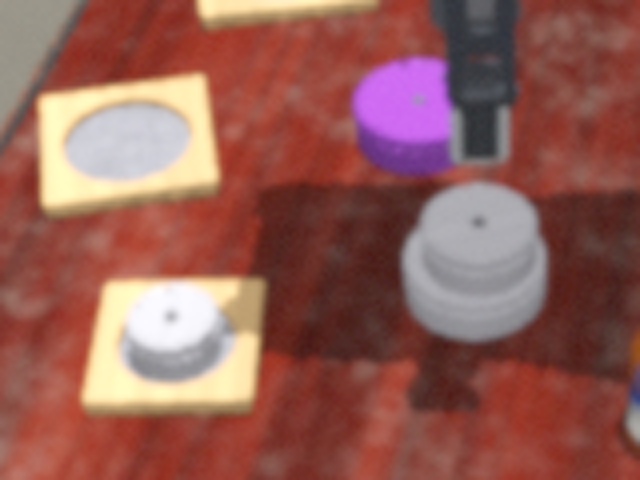

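The crop shows the small weight flat in its recess at (172,335), 0.5 mm off centre, and the medium weight on the large at (478,225). Next, the medium weight.

```bash
python3 -m creep '[[[0,0,0,0,-0.15,3,8],[0,0,0,0,0,3,8],[0,0,0,0,0,1.5,8],[0,0,0,0,0,0,8],[0,0,0,0,0,0,8],[0,0,0,0,0,0,8]]]'
```

```text
time_s: 13.0
eef_pos: [0.4573, -0.0811, 0.0345]
ee_rot: [0.0, -0.0, 1.0, -0.0]
ft_force: [0.3, -0.5, 0.4]
opening: 0.0801
grasp_force: 0.0
```

```bash
python3 -m creep '[[[0,0,0,0,0,0.7,8],[0,0,0,0,0,0,8],[0,0,0,0,0,0,7],[0,0,0,0,0,0,6],[0,0,0,0,0,0,5],[0,0,0,0,0,0,4],[0,0,0,0,0,0,4],[0,0,0,0,0,0,4]]]' && python3 -m creep '[[[0,0,0,0,0,0,4],[0,0,0,0,0,-1,4],[0,0,0,0,0,-3,4],[0,0,0,0,0,-3,4],[0,0,0,0,0,0,4],[0,0,0,0,0,0,4]]]'
```

```text
time_s: 13.67
eef_pos: [0.4564, -0.0814, 0.0277]
ee_rot: [0.001, 0.0, 1.0, -0.0]
ft_force: [-2.5, -0.6, 8.8]
opening: 0.0483
grasp_force: 60.2
time_s: 14.17
eef_pos: [0.4572, -0.0813, 0.0981]
ee_rot: [0.002, -0.0, 1.0, -0.0]
ft_force: [-0.6, -0.5, -4.3]
opening: 0.0475
grasp_force: 63.3
```

```bash
python3 -m creep '[[[0,0,0,-2.1,-1.3,0,4],[0,0,0,-3.2,-2.2,0,4],[0,0,0,-3.2,-2.2,0,4],[0,0,0,-3.2,-2.2,0,4],[0,0,0,-2.7,-1.9,0,4],[0,0,0,-1.5,-1,2,4],[0,0,0,0,0,2,4],[0,0,0,0,0,0,4]]]'; python3 -m creep '[[[0,0,0,0,0,0,4],[0,0,0,0,0,0,4]]]';python3 - <<'E'
from h import *
im,d=bot.get_image("side");W=pts("side",d);o=bot.get_obs();print(o['eef_pos'],o['ft_force'],o['opening'])
k=W[(abs(W[...,0]-.615)<.05)&(abs(W[...,1]+.185)<.06)&(W[...,2]>.045)&(W[...,2]<.09)]
for lo in(.04,.05,.06,.07,.08):
    A=k[(k[:,2]>lo)&(k[:,2]<lo+.01)];print(lo,len(A),len(A) and (A[:,0].min(),A[:,0].max()))
m=(abs(W[...,0]-.455)<.04)&(abs(W[...,1]+.08)<.04)
A=W[m&(abs(W[...,2]-.021)<.003)];print(len(A),cv2.minEnclosingCircle(A[:,:2].astype(np.float32)))
E
```

```text
time_s: 14.83
eef_pos: [0.6124, -0.1888, 0.0506]
ee_rot: [-0.004, 0.0, 1.0, 0.001]
ft_force: [-1.5, 1.4, -4.1]
opening: 0.0476
grasp_force: 63.1
time_s: 15.0
eef_pos: [0.6143, -0.1886, 0.0566]
ee_rot: [-0.001, -0.0, 1.0, 0.0]
ft_force: [-0.1, -0.1, -2.9]
opening: 0.0471
grasp_force: 63.1
[ 0.61490188 -0.18873546  0.05750559] [ 0.12137076  0.80544483 -1.98270652] 0.0475198804303568
0.04 2 (np.float64(0.6092171599217729), np.float64(0.6110981243541204))
0.05 78 (np.float64(0.5872122082875916), np.float64(0.6353086583500747))
0.06 119 (np.float64(0.5867223216951842), np.float64(0.6350812206078634))
0.07 181 (np.float64(0.5876840578025648), np.float64(0.6352515483994061))
0.08 65 (np.float64(0.6010203540386901), np.float64(0.6223724751756454))
696 ((0.4551031291484833, -0.08307234942913055), 0.03226770460605621)
```

```bash
python3 -m creep '[[[0,0,0,-0.3,0,1.5,4],[0,0,0,0,0,1.5,4],[0,0,0,0,0,1,4],[0,0,0,0,0,0,4],[0,0,0,0,0,0,4],[0,0,0,0,0,0,4]]]'
```

```text
time_s: 15.55
eef_pos: [0.6186, -0.1891, 0.018]
ee_rot: [0.001, -0.0, 1.0, -0.0]
ft_force: [0.4, 0.5, -2.6]
opening: 0.0476
grasp_force: 63.1
```

```bash
python3 -m creep '[[[0,0,0,0,0,0.4,4],[0,0,0,0,0,0.2,4],[0,0,0,0,0,0.2,4],[0,0,0,0,0,0,4],[0,0,0,0,0,0,4]]]'
```

```text
time_s: 15.97
eef_pos: [0.6184, -0.1892, 0.0098]
ee_rot: [0.0, -0.0, 1.0, -0.0]
ft_force: [-2.1, 0.3, 4.4]
opening: 0.0477
grasp_force: 64.1
```

```bash
python3 -m creep '[[[0,0,0,0,0,0,5],[0,0,0,0,0,0,6],[0,0,0,0,0,0,7],[0,0,0,0,0,0,7],[0,0,0,0,0,-2,8],[0,0,0,0,0,-3,8.5],[0,0,0,0,0,-2,8.5],[0,0,0,0,0,0,8.5]]]' && python3 -m creep '[[[0,0,0,2,1.3,0,8.5],[0,0,0,3.2,2.1,0,8.5],[0,0,0,3.2,2.1,0,8.5],[0,0,0,3.2,2.1,0,8.5],[0,0,0,2.8,1.9,0,8.5],[0,0,0,1.6,1,0,8.5],[0,0,0,0,0,0,8.5],[0,0,0,0,0,0,8.5]]]'
python3 - <<'E'
from h import *
im,d=bot.get_image("side");W=pts("side",d)
m=(abs(W[...,0]-.615)<.035)&(abs(W[...,1]+.187)<.035)&(W[...,2]>.022)&(W[...,2]<.04)
A=W[m];print(len(A),A[:,2].mean(),np.ptp(A[:,2]),cv2.minEnclosingCircle(A[:,:2].astype(np.float32)))
m=(abs(W[...,0]-.455)<.04)&(abs(W[...,1]+.08)<.04)
A=W[m&(abs(W[...,2]-.021)<.003)];print(len(A),cv2.minEnclosingCircle(A[:,:2].astype(np.float32)))
cv2.imwrite("pics/a6.png",cv2.resize(im[150:300,130:330],(640,480),interpolation=cv2.INTER_CUBIC)[:,:,::-1])
E
```

```text
time_s: 16.63
eef_pos: [0.6206, -0.1898, 0.0834]
ee_rot: [0.003, -0.0, 1.0, -0.001]
ft_force: [0.5, -0.8, 1.0]
opening: 0.085
grasp_force: 0.0
time_s: 17.3
eef_pos: [0.4578, -0.0837, 0.079]
ee_rot: [0.0, -0.001, 1.0, -0.0]
ft_force: [1.3, -0.1, 0.8]
opening: 0.085
grasp_force: 0.0
348 0.024077332006359017 0.005300802477862021 ((0.6158224940299988, -0.18719549477100372), 0.025848235934972763)
668 ((0.4555583894252777, -0.0823909193277359), 0.031870849430561066)
```

View pics/a6.png

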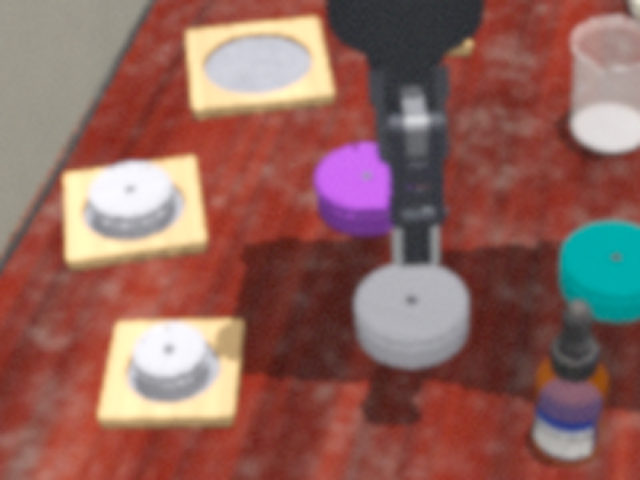

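The medium weight is flat in its recess at (130,200), and the large weight stands alone on the bench at (412,315) under the gripper. Descending.

```bash
python3 -m creep '[[[0,0,0,0,0,3,8.5],[0,0,0,0,0,3,8.5],[0,0,0,0,0,0.7,8.5],[0,0,0,0,0,0,8.5],[0,0,0,0,0,0,8.5],[0,0,0,0,0,0,8.5]]]'
```

```text
time_s: 17.85
eef_pos: [0.4594, -0.0845, 0.0129]
ee_rot: [0.001, 0.0, 1.0, -0.0]
ft_force: [-0.1, 0.4, -0.1]
opening: 0.0852
grasp_force: 0.0
```

```bash
python3 -m creep '[[[0,0,0,0.1,0,0.5,8.5],[0,0,0,0,0,0.4,8.5],[0,0,0,0,0,0,8.5],[0,0,0,0,0,0,7.5],[0,0,0,0,0,0,6.5],[0,0,0,0,0,0,5.2],[0,0,0,0,0,0,5.2],[0,0,0,0,0,0,5.2]]]' && python3 -m creep '[[[0,0,0,0,0,0,5.2],[0,0,0,0,0,-1,5.2],[0,0,0,0,0,-3,5.2],[0,0,0,0,0,-3,5.2],[0,0,0,0,0,0,5.2],[0,0,0,0,0,0,5.2]]]'
```

```text
time_s: 18.52
eef_pos: [0.4573, -0.0843, 0.0036]
ee_rot: [0.0, -0.0, 1.0, -0.0]
ft_force: [-3.7, -1.0, 10.2]
opening: 0.0599
grasp_force: 62.4
time_s: 19.02
eef_pos: [0.4581, -0.0842, 0.0739]
ee_rot: [0.001, -0.0, 1.0, -0.0]
ft_force: [0.3, -0.8, -4.6]
opening: 0.0597
grasp_force: 67.5
```

```bash
python3 -m creep '[[[0,0,0,-0.8,-2.2,0,5.2],[0,0,0,-1.2,-3.5,0,5.2],[0,0,0,-1.2,-3.5,0,5.2],[0,0,0,-1.2,-3.5,0,5.2],[0,0,0,-1.2,-3.5,0,5.2],[0,0,0,-1.2,-3.5,0,5.2],[0,0,0,-1.2,-3.4,0,5.2],[0,0,0,-0.6,-1.7,0,5.2]]]'; python3 -m creep '[[[0,0,0,0,0,1,5.2],[0,0,0,0,0,1,5.2],[0,0,0,0,0,0,5.2],[0,0,0,0,0,0,5.2],[0,0,0,0,0,0,5.2]]]';python3 - <<'E'
from h import *
im,d=bot.get_image("side");W=pts("side",d);o=bot.get_obs();print(o['eef_pos'],o['ft_force'],o['opening'])
k=W[(abs(W[...,0]-.541)<.06)&(abs(W[...,1]+.32)<.07)&(W[...,2]>.03)&(W[...,2]<.09)]
for lo in(.04,.05,.06,.07):
    A=k[(k[:,2]>lo)&(k[:,2]<lo+.01)];print(lo,len(A),len(A) and (A[:,0].min(),A[:,0].max()))
E
```

```text
time_s: 19.68
eef_pos: [0.5434, -0.3356, 0.0703]
ee_rot: [-0.001, 0.001, 1.0, -0.0]
ft_force: [0.2, -0.1, -4.0]
opening: 0.0597
grasp_force: 67.3
time_s: 20.1
eef_pos: [0.5427, -0.3308, 0.0524]
ee_rot: [-0.001, -0.001, 1.0, 0.0]
ft_force: [0.5, -0.2, -3.8]
opening: 0.0598
grasp_force: 67.2
[ 0.54310681 -0.3311431   0.05298074] [ 0.81551424  0.0203536  -4.50221591] 0.05974797919715629
0.04 23 (np.float64(0.5113713209888989), np.float64(0.5678104795885277))
0.05 94 (np.float64(0.510723327124539), np.float64(0.5697674551024297))
0.06 257 (np.float64(0.5100607408624849), np.float64(0.5711514898971582))
0.07 70 (np.float64(0.5120396247073232), np.float64(0.5682543799755121))
```

```bash
python3 -m creep '[[[0,0,0,-0.05,-0.1,1.5,5.2],[0,0,0,0,0,1.5,5.2],[0,0,0,0,0,0.6,5.2],[0,0,0,0,0,0,5.2],[0,0,0,0,0,0,5.2],[0,0,0,0,0,0,5.2]]]'
```

```text
time_s: 20.65
eef_pos: [0.5442, -0.3332, 0.0179]
ee_rot: [0.001, -0.0, 1.0, -0.0]
ft_force: [0.2, -0.4, -4.2]
opening: 0.0598
grasp_force: 67.3
```

```bash
python3 -m creep '[[[0,0,0,0,0,0.5,5.2],[0,0,0,0,0,0.3,5.2],[0,0,0,0,0,0.2,5.2],[0,0,0,0,0,0,5.2],[0,0,0,0,0,0,5.2]]]'
```

```text
time_s: 21.07
eef_pos: [0.5438, -0.3332, 0.0077]
ee_rot: [0.0, -0.0, 1.0, -0.0]
ft_force: [-2.0, 1.9, 6.1]
opening: 0.0593
grasp_force: 68.3
```

```bash
python3 -m creep '[[[0,0,0,0,0,0,6.5],[0,0,0,0,0,0,7.5],[0,0,0,0,0,0,8.5],[0,0,0,0,0,0,8.5],[0,0,0,0,0,-2,8.5],[0,0,0,0,0,-3,8.5],[0,0,0,0,0,-3,8.5],[0,0,0,0,0,-3,8.5]]]' && python3 -m creep '[[[0,0,0,0.8,3.5,-2,8.5],[0,0,0,0.8,3.5,0,8.5],[0,0,0,0.8,3.5,0,8.5],[0,0,0,0.8,3.5,0,8.5],[0,0,0,0,0,0,8.5],[0,0,0,0,0,0,8.5],[0,0,0,0,0,0,8.5]]]'
python3 - <<'E'
from h import *
im,d=bot.get_image("side");W=pts("side",d)
for n,x,y,r in(("T",.4236,-.3665,.02),("S",.5853,-.0541,.03),("M",.6151,-.1875,.035),("L",.5414,-.3309,.04)):
    A=W[(np.hypot(W[...,0]-x,W[...,1]-y)<r)&(W[...,2]>.022)&(W[...,2]<.032)]
    print(n,len(A),A[:,2].mean().round(4),np.array(cv2.minEnclosingCircle(A[:,:2].astype(np.float32))[0])-[x,y])
cv2.imwrite("pics/a7.png",cv2.resize(im[90:310,130:370],(640,587),interpolation=cv2.INTER_CUBIC)[:,:,::-1])
E
```

```text
time_s: 21.73
eef_pos: [0.5434, -0.333, 0.1179]
ee_rot: [-0.0, -0.0, 1.0, 0.0]
ft_force: [1.3, 0.3, 0.2]
opening: 0.0852
grasp_force: 0.0
time_s: 22.32
eef_pos: [0.5121, -0.1933, 0.1371]
ee_rot: [0.0, -0.0, 1.0, -0.0]
ft_force: [-0.1, -0.0, 0.3]
opening: 0.085
grasp_force: 0.0
T 70 0.0241 [0.00039529 0.0007648 ]
S 303 0.0241 [ 0.00022092 -0.00022461]
M 345 0.024 [-0.00011883  0.00017081]
L 305 0.0239 [-1.19651794e-05 -4.28690052e-04]
```

View pics/a7.png

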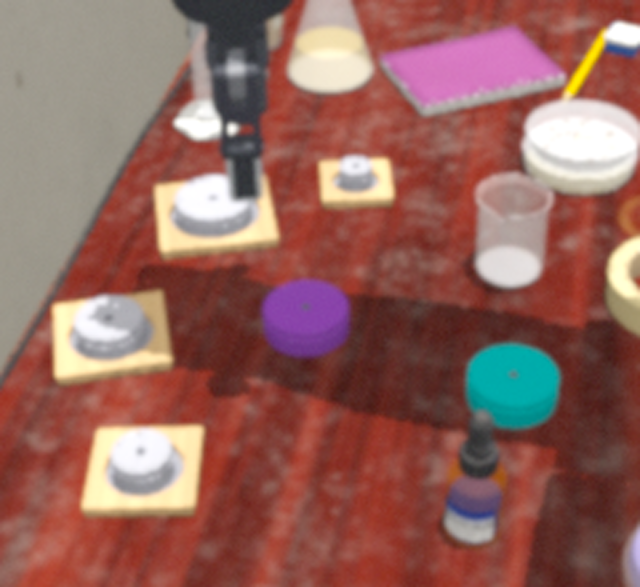

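All four weights sit flat in their recesses at (355,173), (142,465), (110,325) and (213,205). The beaker (512,230) and dropper (475,490) are standing, and the robot is clear. Handing in.

```bash
python3 -c "
from cell import bot
print(bot.close_job())"
```

```text
the job is handed in; nothing more can be done
None
```

The job is handed in at about 22 s on the robot's clock: all four weights lie flat in their own holders, within about 1 mm of centre by the side camera, and the beaker and dropper bottle are untouched; the hand-in returned no verdict.

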